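# Seat a vial block against the stops of a tilted stand

### The arm

A 7-joint arm with a two-finger parallel gripper is mounted at the origin on a cart in front of the work surface, level with it; the furniture and walls round the work are solid. World frame = base frame: x ahead of the robot, y to its left, z up, the work surface at z = 0. Lengths are in m, angles in rad, forces in N, time in s.
With the tool pointing down it reaches from about 0.425 to 0.925 m from the base axis. Payload 6.8 kg.
Tool frame: the origin (TCP) lies on the centre line of the jaws, within the pads' length; the fingertips stand 19 mm ahead of it and the grasp point (between the pads) is the TCP (r.tip_extent is the y of the fingertips in the tool frame, in m); y points along the fingers, z is the direction in which the jaws open and shut, and the axes are right-handed (so a half turn about y gives the same grasp; the last joint's range is limited). The gripper opens to 85 mm and grips with 20 to 120 N. Pads are 22 mm wide; open, the fingers measure 114 mm over their backs; the gripper's body (76 mm by 85 mm) begins 54 mm behind the grasp point. The pads swing forward as they close: fully open they stand 13 mm farther back than shut.
Start: joints at [-1.439, 0.477, 0.022, 1.555, -0.011, 1.109, -0.083], TCP at [0.16, 0.656, 0.25] pointing down, gripper open.
Joint ranges: [-2.96, 2.96], [-0.34, 2.1], [-1.41, 1.46], [0.24, 2.44], [-1.37, 4.51], [0.17, 1.92], [-2.96, 2.96]. Speed limits (rad/s): [2.39, 2.39, 3.14, 3.14, 3.14, 3.14, 3.14].

### API

Orientations are given as a rotation vector (axis times angle).
In Python, from bench import r gives the robot as it stands. The module is installed in compiled form; this text tells all that it offers.
- The arm moves only by the tool jog_arm, never from a script. Its argument "motion" is a list of rows, each a list of 3 entries, a list of its own where there are three numbers: the opening, from 0 (shut) to 1 (fully open), then the shift along the tool's x, y, z in m, then the turn, a rotation vector about the tool's x, y, z in degrees. A call has 1 to 10 rows; each row shifts and turns the commanded pose from where the row before left it, along the tool's axes as they then stand; what a row does not reach is not made up. A row lasts 1/12 s, in which the tool goes at most 41.7 mm and 7.16 degrees, less where a joint would pass 70% of its speed; a pose out of reach is approached as far as the arm can. A call with a gripper value outside its range is refused whole. The fingers move at their own pace and stop on an object; "force" is the grip in N (left out, the last holds). Time passes only in rows, so rows that do not move let the fingers close. It gives the time, the measured TCP pose, the force and the opening at its end, in the units of the state.
- r.get_obs(): the state, without advancing time (a new reading comes with each control period).
- r.grab_frame(name): name is "side" or "top" or "wrist"; returns a dict with "image" (384x512x3 uint8, red, green, blue), "range_z" (384x512 float32, m along the optical axis (not along the pixel's ray), 0 where there is no reading), "fx", "fy", "cx", "cy" (pixels), "xyz" and "orientation" of the camera in the world. Camera axes: x right, y down, z forward; pixel columns grow to the right and rows downward; lengths in m; the calibration is good to about 2 mm. The wrist camera is an equidistant fisheye: a pixel r from the principal point sees the ray r / f radians off the axis. A picture is of the moment at which its call begins.
- r.hand_in(): hands the job in, once; it reports no verdict.
The state is a dict: "clock": time; "joints": joint angles; "qvel": joint speeds; "tau": joint torques, N m; "tcp_pos": TCP position; "orientation": TCP orientation; "contact_force": force on the tool from outside, world axes, zero at the start; "moment": the same for the moment, N m; "grip_width": finger opening in m.
Only numpy, scipy, OpenCV 4.12 (cv2) and the standard library are available. Lean on these libraries where they do the work, as an engineer would, in place of code of your own. Each camera call takes 0.05 s, during which the arm holds its last target.

### The job

Lift the aluminium vial block by its black lug, lay it on the upper part of the tilted white plate and let go, so that it slides down by itself along the blue side fence and comes to rest against the sprung brass plunger. Then push it gently past the plunger until it just sits against the blue end stop, wherever that is clamped, flat on the plate and still touching the side fence, without jamming it hard into the stop, and let go of it. Leave the beaker, the tape roll and the rubber bulb where they are.

Things in the scene. Friction and masses are not known exactly. Their poses are not given: they have to be found in the camera images.
- block_center (a point): Centre, 28 mm above the underside, of the vial block: aluminium, 80 (x) x 50 (y) x 24 (z) mm, six dark holes in its top, and on the middle of the top a black lug 44 (x) x 12 (y) x 32 (z) mm to lift it by (pinched across y; it runs from 4 mm below this point to 28 mm above it). z is up through the lug. Whole height 56 mm, about 0.25 kg. The same either way round.
- vial_block: The same vial block; origin at the centre of its underside, axes as for its centre.
- tilt_plate: White, very slippery fixed plate of the stand, top face x -150 to +20, y -102 to +10 mm. Origin on its top face, on the line of the side fence's inner face (y = 0). z is its normal; x and y lie in it, both running 16 degrees downhill, x to the end stop, y to the side fence. Block home: flat, long side along x, centre of its underside at y -25, z 0 and x between -48 and -32 mm, as the stop is set.
- end_stop_range (a point): The blue end stop, 52 mm wide (y), 12 mm thick, 14 mm high, two steel clamp screws on top. It is clamped in a different place each time: this point is the mid-range of its uphill face, on the plate; the face is up to 8 mm further up or down the plate's x and is to be found by touch. It does not yield; printed plastic, so press the block on it with less than 25 N. Axes as the plate's.
- side_fence (a point): Middle of the top edge of the inner face of the blue side fence, which guides the block along the plate's x. It fills y 0 to 10, x -117 to +5 mm of the plate and is 14 mm high. Axes as the plate's.
- plunger (a joint): Sprung brass plunger across from the side fence: 0 = right out, grows in m as it is pushed back to the plate's -y (6 mm travel, 6 N at first, 1.5 N more each mm). The block, sliding down the side fence, stops on it with its centre near x -65 mm, 17 to 33 mm short of home; some 6 to 12 N along x take it past (by x -58 mm; plunger then about 0.003), then 1 to 5 N up to the end stop.
- plunger_nose (a point): Centre of the top of the plunger's upright round brass nose, 16 mm across, 14 mm high (4 to 18 mm above the plate), standing 3 mm into the block's path: at x -19, y -55 mm of the plate when out. Its grey housing fills x -32 to -6, y -102 to -68 mm, 22 mm high. A block let go with its centre beyond y -45 mm may catch on the nose before reaching the side fence.
- stand: The whole stand, fixed to the worktop: aluminium base 150 (x) x 104 (y) x 10 mm, four steel legs, the tilted plate. Origin at the centre of the base's underside, z up; the plate's origin is 71 mm in x, 46 mm in y and 34 mm up from here. The plate's upper corner is about 105 mm high.
- beaker: Small clear beaker, 52 x 58 mm, 59 mm high, a bystander; origin at the centre of its underside.
- tape_roll: Roll of beige tape lying flat, 81 mm across, 15 mm high, a bystander; origin at the centre of its underside.
- bulb: Red rubber pipette bulb, 53 mm across, 80 mm high, a bystander; origin at the centre of its underside.
Not all that is in view belongs to the job. What is shaped like the vial_block but pink or purple is not meant.

How it is judged:
On the way:
1. the block lies let go on the tilted plate, against the side fence and resting on the plunger, still short of the end stop (x of vial_block in the frame of tilt_plate between -0.072 and -0.059 m and y of vial_block in the frame of tilt_plate above -0.029 m and z of vial_block in the frame of tilt_plate below 0.003 m and linear speed of vial_block below 0.01 m/s and contact force between vial_block and the fingers below 0.1 N), for 0.3 s.
At the end, for the whole second after the job is handed in: The block lies flat on the plate, at rest and let go, within 1.8 mm of both the end stop and the side fence, square to them within 0.04 rad ((x of end_stop_c0 in the frame of vial_block between 0.0445 and 0.0478 m or x of end_stop_c0 in the frame of vial_block between -0.0478 and -0.0445 m) and y of vial_block in the frame of tilt_plate above -0.0268 m and z of vial_block in the frame of tilt_plate between -0.002 and 0.002 m and angle between the x axis of vial_block and the x axis of tilt_plate, either way round below 0.04 rad and angle between the z axis of vial_block and the z axis of tilt_plate, either way round below 0.04 rad and linear speed of vial_block below 0.01 m/s and contact force between vial_block and the fingers below 0.1 N); the robot touches nothing.
It fails at once if the block is pressed against the end stop with more than 25 N (contact force between vial_block and end_stop_c0 above 25 N).
It fails at once if a bystander is moved more than 15 mm (distance of any of beaker, tape_roll, bulb from where it was at the start of the episode above 0.015 m).
It also fails if it takes over 58 s, if anything falls off the work surface, if the arm or the gripper's body presses on something with over 40 N, if the wrist force passes 120 N, or if a joint passes its speed limit or range.

## Working session

There is one attempt and no reset: what is moved stays moved. The work goes in short steps, Python scripts to look and compute and a tool call to move; the robot and the scene stay as the last step left them, time stands still between calls to the robot, and variables do not carry over. Pictures are saved under pics/ and viewed, and the job is handed in when it is done.

Besides the shell and the picture viewer there is one more tool, called by a JSON object that holds its "api" and its "payload", one argument or row to a line. jog_arm: Moves the arm, as the interface text tells. Its arguments: {"type":"object","properties":{"motion":{"type":"array","items":{"type":"array"}},"force":{"type":"number"}},"required":["motion"]}

```bash
mkdir -p pics; cat > h.py <<'E'
import numpy as np,cv2
from scipy.spatial.transform import Rotation as R
from bench import r
def Rm(o):
    o=np.array(o,float)
    if o.shape==(3,3): return o
    return R.from_rotvec(o).as_matrix() if o.size==3 else R.from_quat(o).as_matrix()
def grab(n,fn):
    f=r.grab_frame(n); cv2.imwrite('pics/'+fn,f['image'][:,:,::-1]); np.save('pics/'+fn[:-4]+'.npy',f,allow_pickle=True); return f
def pts(f):
    h,w=f['range_z'].shape; v,u=np.mgrid[:h,:w]; z=f['range_z']
    c=np.stack([(u-f['cx'])/f['fx']*z,(v-f['cy'])/f['fy']*z,z],-1)
    return c@Rm(f['orientation']).T+np.array(f['xyz'])
E
python3 - <<'E'
from h import *
print(r.get_obs())
for n in ['side','top','wrist']:
    f=grab(n,n+'0.png'); print(n,f['xyz'],f['orientation'],f['fx'],f['cx'],f['cy'],(f['range_z']>0).mean())
print(r.tip_extent)
E
```

```text
{'clock': 0.0, 'joints': array([-1.43908366,  0.4777867 ,  0.02237088,  1.55643483, -0.01149916,
        1.10925553, -0.08311208]), 'qvel': array([-0.00168044,  0.00184618,  0.00049141,  0.00064123, -0.00038915,
       -0.00042316, -0.00121543]), 'tau': array([-1.02700033e-03, -5.96469247e+01,  1.60768826e+00, -2.81187898e+01,
        1.25436665e-02,  9.54607793e-03,  7.36008758e-06]), 'tcp_pos': array([0.16022835, 0.65515681, 0.24934227]), 'orientation': array([-1.56433982,  0.18837771, -0.18827422]), 'contact_force': array([0.5244223 , 0.9580328 , 0.68349965]), 'moment': array([0.00104577, 0.00222698, 0.00864199]), 'grip_width': 0.0854475598752049}
side [0.59338682 1.07881599 0.45129518] [-0.05990772 -2.5247708   1.79502718] 378.2996057057216 255.86508295624682 189.31214397952616 0.8408711751302084
top [0.31911053 0.01937503 1.33702857] [-2.11105113  2.16955523 -0.13777229] 432.6478555360597 254.1383331767267 196.53894935020384 0.9958546956380209
wrist [0.09480153 0.67134354 0.37217855] [2.29650669 1.80437739 0.24116687] 297.3186396354542 254.9725356800882 189.96712288143772 0.9800364176432291
0.019
```

View pics/top0.png

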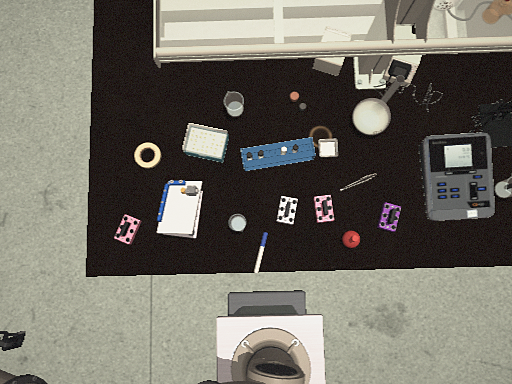

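View pics/side0.png

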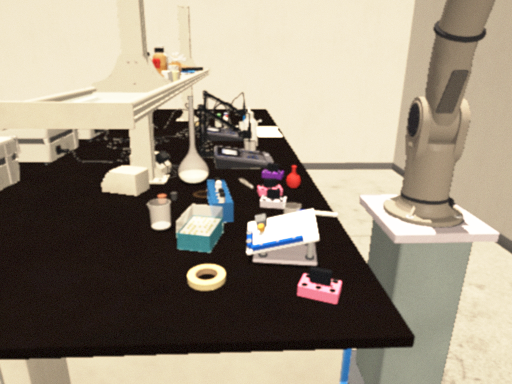

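View pics/wrist0.png

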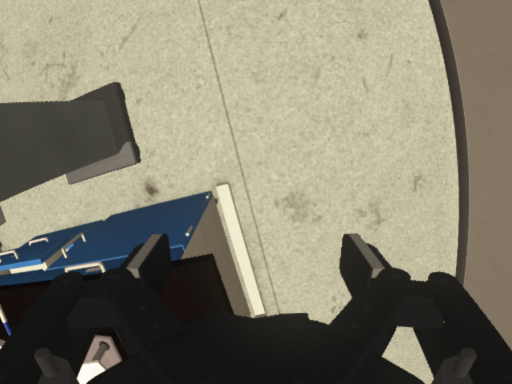

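```bash
python3 - <<'E'
from h import *
im=cv2.imread('pics/top0.png')
a=cv2.resize(im[190:230,265:345],None,fx=7,fy=7,interpolation=cv2.INTER_CUBIC)
b=cv2.resize(im[170:245,145:220],None,fx=7,fy=7,interpolation=cv2.INTER_CUBIC)
cv2.imwrite('pics/c1.png',a);cv2.imwrite('pics/c2.png',b)
f=np.load('pics/top0.npy',allow_pickle=True).item();P=pts(f)
for u,v in [(288,210),(200,190),(193,190),(168,190),(165,230),(195,232),(237,223),(351,239),(147,155),(234,100),(262,255)]: print(u,v,P[v,u].round(4))
print(Rm(f['orientation']).round(3))
E
```

```text
288 210 [ 0.4607 -0.0642  0.0539]
200 190 [0.5271 0.1966 0.0634]
193 190 [0.5234 0.2135 0.0894]
168 190 [0.5332 0.2968 0.0431]
165 230 [0.4093 0.2974 0.0802]
195 232 [0.4059 0.2209 0.0072]
237 223 [0.4288 0.0903 0.0216]
351 239 [ 0.3698 -0.2465  0.0524]
147 155 [ 0.6557  0.374  -0.0027]
234 100 [0.826  0.0927 0.0067]
262 255 [0.3303 0.0169 0.0092]
[[-0.026 -0.989  0.143]
 [-1.     0.028  0.012]
 [-0.016 -0.142 -0.99 ]]
```

View pics/c1.png

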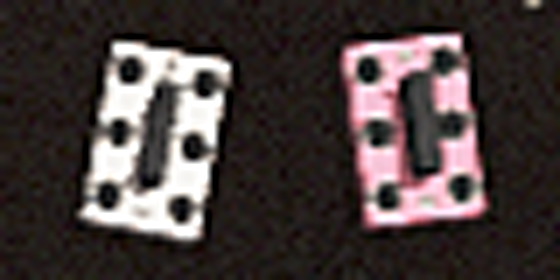

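View pics/c2.png

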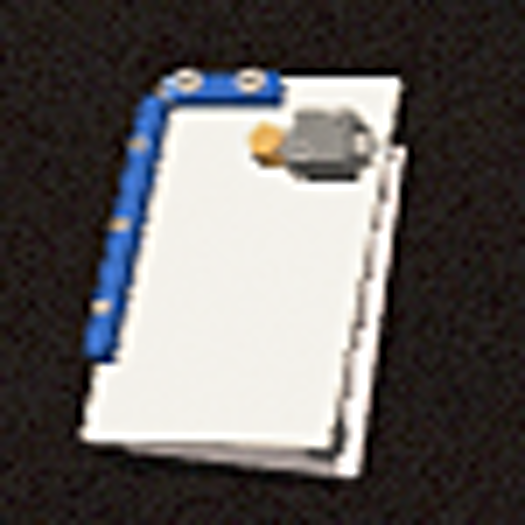

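```bash
cat >> h.py <<'E'
def ray(f,uv):
    uv=np.atleast_2d(np.array(uv,float)); d=np.c_[(uv[:,0]-f['cx'])/f['fx'],(uv[:,1]-f['cy'])/f['fy'],np.ones(len(uv))]
    return d@Rm(f['orientation']).T
def fray(f,uv):
    uv=np.atleast_2d(np.array(uv,float)); a=(uv-[f['cx'],f['cy']])/f['fx']; t=np.linalg.norm(a,axis=1)
    d=np.c_[a*(np.sin(t)/np.maximum(t,1e-9))[:,None],np.cos(t)]
    return d@Rm(f['orientation']).T
def onplane(f,d,n,c):
    o=np.array(f['xyz']); s=(c-o@n)/(d@n); return o+s[:,None]*d
E
python3 - <<'E'
from h import *
f=np.load('pics/top0.npy',allow_pickle=True).item();P=pts(f);im=f['image']
hsv=cv2.cvtColor(im,cv2.COLOR_RGB2HSV)
g=im.min(2).astype(int)
m=np.zeros(g.shape,np.uint8); m[190:230,270:306]=(g[190:230,270:306]>110)
c,_=cv2.findContours(m,cv2.RETR_EXTERNAL,cv2.CHAIN_APPROX_NONE); c=max(c,key=cv2.contourArea)
rc=cv2.minAreaRect(c); b=cv2.boxPoints(rc); print(rc)
W=onplane(f,ray(f,b),np.array([0,0,1.]),.024); print(W.round(4),W.mean(0).round(4)); e=np.roll(W,-1,0)-W
print(np.linalg.norm(e,axis=1), np.degrees(np.arctan2(e[:,1],e[:,0])))
mm=np.zeros(g.shape,bool); mm[190:230,275:300]=True
dark=mm&(P[:,:,2]>.04); print('lug',dark.sum(),P[dark].mean(0), P[dark].min(0),P[dark].max(0))
# plate
m=np.zeros(g.shape,np.uint8); m[186:224,168:188]=1
m=(m>0)&(g>150); p=P[m]; A=np.c_[p[:,:2],np.ones(len(p))]; k,res,_,_=np.linalg.lstsq(A,p[:,2],rcond=None)
print(k, np.sqrt(res/len(p)),len(p)); n=np.array([-k[0],-k[1],1]);n/=np.linalg.norm(n);print(n, np.degrees(np.arccos(n[2])),np.degrees(np.arctan2(n[1],n[0])), 'c',p.mean(0)@n)
E
```

```text
((286.676025390625, 209.53201293945312), (17.2624454498291, 26.02783203125), 10.30484676361084)
[[ 0.4321 -0.0281  0.024 ]
 [ 0.5103 -0.045   0.024 ]
 [ 0.4993 -0.0965  0.024 ]
 [ 0.4213 -0.0793  0.024 ]] [ 0.4657 -0.0622  0.024 ]
[0.08001934 0.05273194 0.07988856 0.05229757] [ -12.17291644 -102.07066627  167.51526287   78.07476693]
lug 63 [ 0.45597158 -0.05811104  0.13568064] [ 0.31911053 -0.07086081  0.04187706] [0.48795343 0.01937503 1.33702857]
[-0.49557531 -2.55419733  0.98197413] [0.06050025] 715
[0.17779216 0.91634156 0.35875911] 68.97599183535779 79.01967897959591 c 0.3522921639024734
```

```bash
python3 - <<'E'
from h import *
f=np.load('pics/top0.npy',allow_pickle=True).item();P=pts(f);im=f['image']
hsv=cv2.cvtColor(im,cv2.COLOR_RGB2HSV)
g=im.min(2).astype(int)
m=np.zeros(g.shape,np.uint8); m[188:226,168:188]=1
m=(m>0)&(g>150)&(f['range_z']>0.5); p=P[m]
for _ in range(5):
    A=np.c_[p[:,:2],np.ones(len(p))]; k=np.linalg.lstsq(A,p[:,2],rcond=None)[0]; e=p[:,2]-A@k; s=e.std(); p=p[abs(e)<2.5*s]
n=np.array([-k[0],-k[1],1]);n/=np.linalg.norm(n);c=p.mean(0)@n
print(s,len(p),n,np.degrees(np.arccos(n[2])),np.degrees(np.arctan2(n[1],n[0])),c)
# known tilt with yaw = dir-45
s16=np.sin(np.radians(16)); 
yaw=np.arctan2(n[1],n[0])-np.pi/4
print('yaw',np.degrees(yaw))
blue=((hsv[...,0]>100)&(hsv[...,0]<125)&(hsv[...,1]>140)&(hsv[...,2]>90)); blue[:170]=0;blue[240:]=0;blue[:,:150]=0;blue[:,215:]=0
# plate/fence boundary: for rows, last blue col subpixel using R channel
Rr=im[...,0].astype(float)
L=[]
for v in range(193,219):
    row=Rr[v]; us=np.where(blue[v])[0]
    if len(us)==0: continue
    u=us.max(); 
    hi=np.median(row[u+4:u+9]); lo=row[us].min(); t=(hi+lo)/2
    for q in range(us[0]+1,u+5):
        if row[q]>t and row[q-1]<=t: x=q-1+(t-row[q-1])/(row[q]-row[q-1])
    L.append((x,v))
L=np.array(L); W=onplane(f,ray(f,L),n,c)
w=W-W.mean(0); d=np.linalg.svd(w)[2][0]; d*=np.sign(d[0]); print('fence dir',d,np.degrees(np.arctan2(d[1],d[0])),'res',(w-np.outer(w@d,d)).std(0), W.mean(0), 'tilt',np.degrees(np.arcsin(d[2])))
E
```

```text
0.0021578688141339585 696 [0.30705368 0.22922385 0.92367443] 22.530687597782155 36.742330743723144 0.2653155537380478
yaw -8.257669256276854
fence dir [ 0.94976886 -0.1354806  -0.28210659] -8.118238681352844 res [2.85627795e-05 4.55260962e-04 1.22474946e-04] [0.48535879 0.30634466 0.04986914] tilt -16.38597273395493
```

```bash
cat >> h.py <<'E'
def down(yaw): # jaw z axis at world yaw(deg), tool y down
    z=np.array([np.cos(np.radians(yaw)),np.sin(np.radians(yaw)),0]);y=np.array([0,0,-1.]);return np.c_[np.cross(y,z),y,z]
def plan(p,Rt=None):
    o=r.get_obs(); Rc=Rm(o['orientation']); d=np.array(p)-o['tcp_pos']
    if Rt is None: Rt=Rc
    rv=np.degrees(R.from_matrix(Rc.T@Rt).as_rotvec())
    print('turn tool deg',rv.round(2),'|',np.linalg.norm(rv).round(1),'shift if before turn',(Rc.T@d).round(4),'after turn',(Rt.T@d).round(4))
E
python3 - <<'E'
from h import *
o=r.get_obs();Rc=Rm(o['orientation']);print(Rc.round(3))
f=np.load('pics/wrist0.npy',allow_pickle=True).item(); print('cam in tool',Rc.T@(f['xyz']-o['tcp_pos'])); print((Rc.T@Rm(f['orientation'])).round(3))
for y in (82-4,-98,-102,78): plan([.46,.26,.35],down(y))
E
```

```text
[[ 0.971 -0.     0.237]
 [-0.237 -0.001  0.971]
 [ 0.    -1.    -0.001]]
cam in tool [-6.73587763e-02 -1.22645166e-01 -1.00241284e-04]
[[-0.001  0.964  0.264]
 [ 0.    -0.264  0.964]
 [ 1.     0.001  0.   ]]
turn tool deg [ 0.08 -1.74  0.01] | 1.7 shift if before turn [ 0.3851 -0.1    -0.3129] after turn [ 0.3754 -0.1005 -0.3243]
turn tool deg [-0.0000e+00  1.7426e+02  1.2000e-01] | 174.3 shift if before turn [ 0.3851 -0.1    -0.3129] after turn [-0.3519 -0.1005  0.3497]
turn tool deg [-1.0000e-02  1.7826e+02  1.2000e-01] | 178.3 shift if before turn [ 0.3851 -0.1    -0.3129] after turn [-0.3754 -0.1005  0.3243]
turn tool deg [ 0.08 -1.74  0.01] | 1.7 shift if before turn [ 0.3851 -0.1    -0.3129] after turn [ 0.3754 -0.1005 -0.3243]
```

```bash
python3 - <<'E'
from h import *
plan([.52,.26,.34],down(78))
E
```

```text
turn tool deg [ 0.08 -1.74  0.01] | 1.7 shift if before turn [ 0.4434 -0.09   -0.2987] after turn [ 0.4341 -0.0905 -0.3118]
```

{"api": "jog_arm", "payload": {
  "motion": [
    [1, [0, 0, 0], [0, -1.74, 0]],
    [1, [0.028, -0.009, -0.019], [0, 0, 0]],
    [1, [0.028, -0.009, -0.019], [0, 0, 0]],
    [1, [0.028, -0.009, -0.019], [0, 0, 0]],
    [1, [0.028, -0.009, -0.019], [0, 0, 0]],
    [1, [0.028, -0.009, -0.019], [0, 0, 0]],
    [1, [0.028, -0.009, -0.019], [0, 0, 0]],
    [1, [0.028, -0.009, -0.019], [0, 0, 0]],
    [1, [0.028, -0.009, -0.019], [0, 0, 0]],
    [1, [0.028, -0.009, -0.019], [0, 0, 0]]
  ]
}}

```text
clock: 0.98
tcp_pos: [0.3721, 0.4345, 0.3316]
orientation: [-1.565, 0.165, -0.164]
contact_force: [0.3, 0.8, 0.3]
grip_width: 0.0857
```

{"api": "jog_arm", "payload": {
  "motion": [
    [1, [0.028, 0, -0.02], [0, 0, 0]],
    [1, [0.028, 0, -0.02], [0, 0, 0]],
    [1, [0.028, 0, -0.02], [0, 0, 0]],
    [1, [0.028, 0, -0.02], [0, 0, 0]],
    [1, [0.028, 0, -0.02], [0, 0, 0]],
    [1, [0.028, 0, -0.02], [0, 0, 0]],
    [1, [0.015, 0, -0.02], [0, 0, 0]],
    [1, [0, 0, 0], [0, 0, 0]],
    [1, [0, 0, 0], [0, 0, 0]]
  ]
}}

```text
clock: 1.73
tcp_pos: [0.5219, 0.2592, 0.3311]
orientation: [-1.565, 0.168, -0.167]
contact_force: [-0.1, 0.1, -0.6]
grip_width: 0.0857
```

```bash
python3 - <<'E'
from h import *
o=r.get_obs(); print(o['clock'],o['tcp_pos'],o['contact_force'],o['qvel'].round(3)); f=grab('wrist','w1.png')
E
```

```text
1.7333 [0.52185105 0.25916272 0.33109704] [-0.09325177  0.10373029 -0.57154244] [-0.036 -0.    -0.053 -0.003 -0.012 -0.002 -0.01 ]
```

View pics/w1.png

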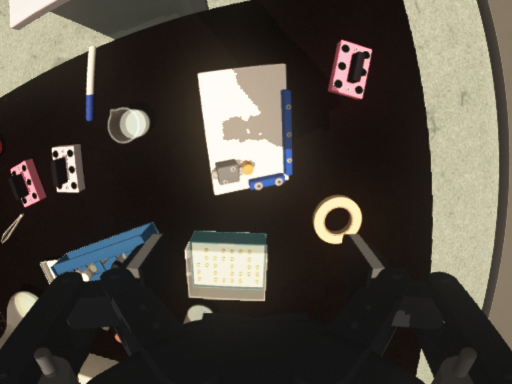

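```bash
python3 - <<'E'
from h import *
im=cv2.imread('pics/w1.png')
cv2.imwrite('pics/c3.png',cv2.resize(im[58:200,190:300],None,fx=4.2,fy=4.2,interpolation=cv2.INTER_CUBIC))
f=np.load('pics/w1.npy',allow_pickle=True).item()
v,u=np.mgrid[75:150,210:278]; uv=np.c_[u.ravel(),v.ravel()]
a=(uv-[f['cx'],f['cy']])/f['fx']; t=np.linalg.norm(a,axis=1); z=f['range_z'][uv[:,1],uv[:,0]]
d=np.c_[a*(np.sin(t)/t)[:,None],np.cos(t)]; d=d/d[:,2:]*z[:,None]; p=(d@Rm(f['orientation']).T+f['xyz'])[z>.1]
for _ in range(5):
    A=np.c_[p[:,:2],np.ones(len(p))]; k=np.linalg.lstsq(A,p[:,2],rcond=None)[0]; e=p[:,2]-A@k; s=e.std(); p=p[abs(e)<2.5*s]
n=np.array([-k[0],-k[1],1]);n/=np.linalg.norm(n);c=p.mean(0)@n
print(s,len(p),n,np.degrees(np.arccos(n[2])),np.degrees(np.arctan2(n[1],n[0])),c)
E
```

```text
0.0007651357286442036 4970 [0.30298905 0.23332147 0.92399065] 22.483357422409213 37.59863362037059 0.26460060761273435
```

View pics/c3.png

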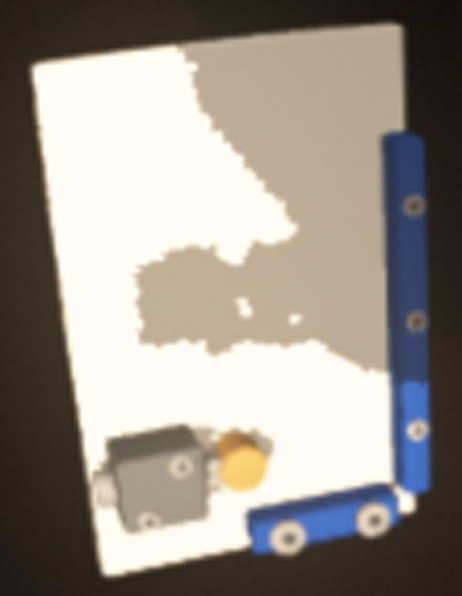

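```bash
python3 - <<'E'
from h import *
f=np.load('pics/w1.npy',allow_pickle=True).item(); im=f['image'].astype(float); G=im[...,0]
n=np.array([0.30298905,0.23332147,0.92399065]); c=0.2646006
def cross(line,t,a,b,up):
    for q in range(a,b):
        if (up and line[q]<=t<line[q+1]) or (not up and line[q]>t>=line[q+1]): return q+(t-line[q])/(line[q+1]-line[q])
def fit(P):
    W=onplane(f,fray(f,P),n,c); 
    for _ in range(3):
        m=W.mean(0); d=np.linalg.svd(W-m)[2][0]; e=np.linalg.norm((W-m)-np.outer((W-m)@d,d),axis=1); W=W[e<max(2.5*e.std(),.0005)]
    return m,d,e.std(),len(W)
Lf=[(cross(G[v],110,193,225,True),v) for v in range(78,190)]; Lf=[q for q in Lf if q[0]]
Tp=[(u,cross(G[:,u],90,58,80,True)) for u in range(203,280)]; Tp=[q for q in Tp if q[1]]
Fe=[(cross(G[v],(95 if v<140 else 150),277,292,False),v) for v in range(95,168)]; Fe=[q for q in Fe if q[0]]
St=[(u,cross(G[:,u],150,165,185,False)) for u in range(253,282)]; St=[q for q in St if q[1]]
R_={}
for k,L in dict(left=Lf,top=Tp,fence=Fe,stop=St).items():
    m,d,e,N=fit(np.array(L)); d=d*np.sign(d[0] if k in('left','fence') else d[1]); R_[k]=(m,d); print(k,m.round(4),d.round(4),'yaw',np.degrees(np.arctan2(d[1],d[0])).round(2),'tilt',np.degrees(np.arcsin(d[2])).round(2),e.round(5),N)
m0,x=R_['fence']; y=np.cross(n,x); 
print('dist fence-left',(R_['left'][0]-m0)@y,'y',y.round(4))
o=m0+x*((R_['top'][0]-m0)@x+.150); 
print('top/stop tilt resid', R_['top'][1]@x,R_['stop'][1]@x)
print('origin est',o,' stop x',(R_['stop'][0]-o)@x)
E
```

```text
left [0.4718 0.2044 0.08  ] [ 0.9507 -0.1408 -0.2762] yaw -8.42 tilt -16.03 8e-05 112
top [0.399  0.2688 0.0877] [ 0.072   0.9612 -0.2663] yaw 85.72 tilt -15.45 6e-05 77
fence [0.49   0.3036 0.049 ] [ 0.951  -0.1371 -0.2772] yaw -8.2 tilt -16.09 8e-05 66
stop [0.5496 0.2708 0.0378] [ 0.0668  0.962  -0.2648] yaw 86.03 tilt -15.36 0.0001 29
dist fence-left -0.10473566318420784 y [ 0.062   0.9627 -0.2634]
top/stop tilt resid 0.010473775775387363 0.005023054061535586
origin est [0.54465995 0.29568016 0.03310214]  stop x 0.0068280219482034004
```

```bash
python3 - <<'E'
from h import *
f=np.load('pics/w1.npy',allow_pickle=True).item(); im=f['image'].astype(float); G=im[...,0]
n=np.array([0.30298905,0.23332147,0.92399065]); c=0.2646006
x=np.array([.951,-.139,-.2772]);x/=np.linalg.norm(x);y=np.cross(n,x)
o=np.array([0.54465995,0.29568016,0.03310214])
B=[]
for u in range(218,247):
    for v in range(200,180,-1):
        if G[v,u]<=110<G[v-1,u]: B.append((u,v-(110-G[v,u])/(G[v-1,u]-G[v,u]))); break
W=onplane(f,fray(f,B),n,c); print('bottom x',((W-o)@x).round(4))
print(R.from_rotvec(f['orientation']).as_matrix().round(3),f['xyz'])
# depth vs height checks: tape roll top, beaker, table
g=r.get_obs()
def dp(u,v):
    z=np.median([q for q in f['range_z'][v-2:v+3,u-2:u+3].ravel() if q>0]); d=fray(f,[(u,v)])[0]; d=d/(d@Rm(f['orientation'])[:,2]); return np.array(f['xyz'])+d*z
for uv in [(325,210),(150,60),(320,160),(170,200),(75,155),(340,80),(247,170),(229,172)]: print(uv,dp(*uv).round(4))
# nose & housing in plate frame
E
```

```text
bottom x [0.0219 0.022  0.0217 0.0216 0.0218 0.0219 0.0219 0.0217 0.0217 0.0219
 0.022  0.0219 0.0218 0.0218 0.022  0.022  0.0218 0.0217 0.0218 0.022
 0.0219 0.0218 0.0218 0.0219 0.0221 0.022  0.0219 0.0218 0.022 ]
[[ 0.211  0.943  0.258]
 [ 0.977 -0.203 -0.056]
 [-0.     0.264 -0.964]] [0.45603142 0.27344612 0.4538665 ]
(325, 210) [0.6295 0.35   0.0144]
(150, 60) [ 0.3367  0.1308 -0.0008]
(320, 160) [ 0.5515  0.3572 -0.0006]
(170, 200) [ 0.565   0.1066 -0.0009]
(75, 155) [ 0.449  -0.0349  0.0188]
(340, 80) [0.4346 0.405  0.0235]
(247, 170) [0.53   0.2466 0.0696]
(229, 172) [0.5252 0.2244 0.0822]
```

```bash
python3 - <<'E'
from h import *
plan([.466,-.062,.20],down(78))
E
```

```text
turn tool deg [-0.   -0.05 -0.04] | 0.1 shift if before turn [ 0.0138  0.131  -0.3274] after turn [ 0.0134  0.131  -0.3274]
```

{"api": "jog_arm", "payload": {
  "motion": [
    [1, [0.0014, 0.005, -0.033], [0, 0, 0]],
    [1, [0.0014, 0.005, -0.033], [0, 0, 0]],
    [1, [0.0014, 0.01, -0.033], [0, 0, 0]],
    [1, [0.0014, 0.015, -0.033], [0, 0, 0]],
    [1, [0.0014, 0.015, -0.033], [0, 0, 0]],
    [1, [0.0014, 0.015, -0.033], [0, 0, 0]],
    [1, [0.0014, 0.017, -0.033], [0, 0, 0]],
    [1, [0.0014, 0.017, -0.033], [0, 0, 0]],
    [1, [0.0014, 0.017, -0.033], [0, 0, 0]],
    [1, [0.0014, 0.015, -0.03], [0, 0, 0]]
  ]
}}

```text
clock: 2.62
tcp_pos: [0.4662, -0.0616, 0.1995]
orientation: [-1.564, 0.162, -0.162]
contact_force: [0.3, 0.0, -0.9]
grip_width: 0.0854
```

{"api": "jog_arm", "payload": {
  "motion": [
    [1, [0, 0, 0], [0, 0, 0]],
    [1, [0, 0, 0], [0, 0, 0]],
    [1, [0, 0, 0], [0, 0, 0]]
  ]
}}

```text
clock: 2.87
tcp_pos: [0.4674, -0.0599, 0.2005]
orientation: [-1.564, 0.162, -0.163]
contact_force: [0.1, 0.2, 0.4]
grip_width: 0.0849
```

```bash
python3 - <<'E'
from h import *
o=r.get_obs(); print(o['clock'],o['tcp_pos'],o['contact_force'],abs(o['qvel']).max()); f=grab('wrist','w2.png')
im=f['image']; g=im.min(2)
m=(g>90).astype(np.uint8); m[230:]=0
cs,_=cv2.findContours(m,cv2.RETR_EXTERNAL,cv2.CHAIN_APPROX_NONE)
for c in cs:
    if cv2.contourArea(c)>1500: print(cv2.minAreaRect(c),cv2.contourArea(c))
E
```

```text
2.8667 [ 0.46740061 -0.05985219  0.20051264] [0.14530357 0.18435787 0.36899339] 0.013422672219847958
((152.0843048095703, 197.58578491210938), (73.54176330566406, 42.77960968017578), 68.70264434814453) 1911.5
((250.5, 174.0), (76.0, 49.0), 90.0) 3636.0
((390.2244873046875, 113.30474853515625), (60.95591735839844, 52.07532501220703), 25.016895294189453) 2446.0
((483.5, 142.0), (144.0, 55.0), 90.0) 6560.0
((128.0, 49.0), (98.0, 256.0), 90.0) 10371.0
```

View pics/w2.png

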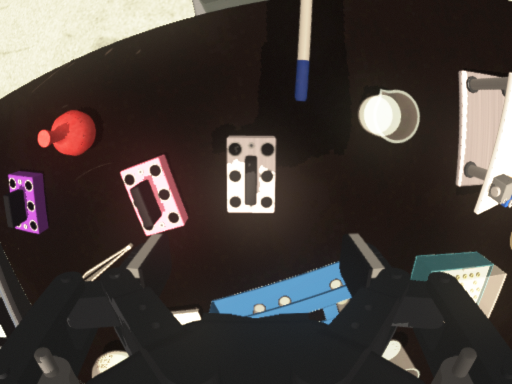

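```bash
python3 - <<'E'
from h import *
f=np.load('pics/w2.npy',allow_pickle=True).item();im=f['image'];o=r.get_obs()
cv2.imwrite('pics/c4.png',cv2.resize(im[120:225,210:295,::-1],None,fx=5,fy=5))
g=im.min(2);m=(g>90).astype(np.uint8);mm=np.zeros_like(m);mm[125:222,215:290]=m[125:222,215:290]
c=max(cv2.findContours(mm,0,cv2.CHAIN_APPROX_NONE)[0],key=cv2.contourArea)
W=onplane(f,fray(f,c[:,0].astype(float)),np.array([0,0,1.]),.024)
rc=cv2.minAreaRect((W[:,:2]*1000).astype(np.float32)); print(rc)
Rc=Rm(o['orientation']); cen=np.array([*np.array(rc[0])/1000,.024]); print('tool-frame offset',Rc.T@(cen-o['tcp_pos']),'jaw yaw',np.degrees(np.arctan2(Rc[1,2],Rc[0,2])))
# lug top: dark, at z=.056
d=(im.max(2)<60); u0=d[150:210,240:262]; ys,xs=np.where(u0); Wl=onplane(f,fray(f,np.c_[xs+240,ys+150].astype(float)),np.array([0,0,1.]),.056)
print('lug',Wl.mean(0),np.ptp(Wl@Rc[:,0]),np.ptp(Wl@Rc[:,2]))
E
```

```text
((465.2679138183594, -64.03800201416016), (51.3057746887207, 80.81279754638672), 78.07831573486328)
tool-frame offset [-0.00158892  0.17674111 -0.00503699] jaw yaw 78.18827983620258
lug [ 0.44381138 -0.05877991  0.056     ] 0.0037029536449481593 0.008198484534001987
```

View pics/c4.png

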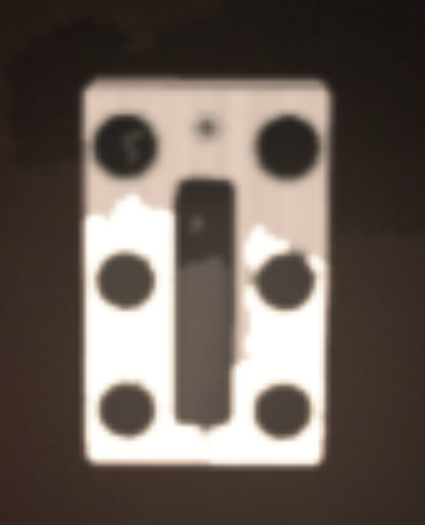

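{"api": "jog_arm", "payload": {
  "motion": [
    [1, [-0.0015, 0, -0.0045], [0, 0, 0]],
    [0.7, [0, 0.03, 0], [0, 0, 0]],
    [0.6, [0, 0.03, 0], [0, 0, 0]],
    [0.6, [0, 0.03, 0], [0, 0, 0]],
    [0.6, [0, 0.025, 0], [0, 0, 0]],
    [0.6, [0, 0.018, 0], [0, 0, 0]],
    [0.6, [0, 0.012, 0], [0, 0, 0]],
    [0.6, [0, 0.008, 0], [0, 0, 0]],
    [0.6, [0, 0, 0], [0, 0, 0]],
    [0.6, [0, 0, 0], [0, 0, 0]]
  ],
  "force": 40
}}

```text
clock: 3.75
tcp_pos: [0.4649, -0.0653, 0.0476]
orientation: [-1.564, 0.163, -0.164]
contact_force: [0.7, 0.9, 0.5]
grip_width: 0.0515
```

```bash
python3 - <<'E'
from h import *
o=r.get_obs(); print(o['tcp_pos'],o['contact_force'],o['grip_width']); f=grab('wrist','w3.png')
plan([.4653,-.0635,.047])
E
```

```text
[ 0.46485851 -0.06532401  0.04759642] [0.73370418 0.85947142 0.45578466] 0.05152605286967015
turn tool deg [0. 0. 0.] | 0.0 shift if before turn [-0.0002  0.001   0.002 ] after turn [-0.0002  0.001   0.002 ]
```

View pics/w3.png

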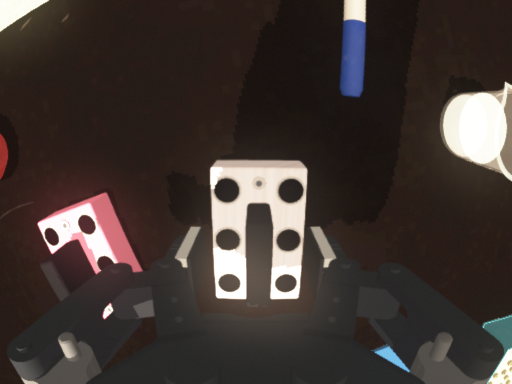

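{"api": "jog_arm", "payload": {
  "motion": [
    [0.6, [0, 0, 0.001], [0, 0, 0]],
    [0.0, [0, 0, 0], [0, 0, 0]],
    [0.0, [0, 0, 0], [0, 0, 0]],
    [0.0, [0, 0, 0], [0, 0, 0]],
    [0.0, [0, 0, 0], [0, 0, 0]],
    [0.0, [0, 0, 0], [0, 0, 0]],
    [0.0, [0, 0, 0], [0, 0, 0]],
    [0.0, [0, 0, 0], [0, 0, 0]]
  ],
  "force": 40
}}

```text
clock: 4.47
tcp_pos: [0.465, -0.0646, 0.0476]
orientation: [-1.564, 0.164, -0.165]
contact_force: [-1.0, 2.3, 5.5]
grip_width: 0.0115
```

{"api": "jog_arm", "payload": {
  "motion": [
    [0, [0, -0.005, 0], [0, 0, 0]],
    [0, [0, -0.015, 0], [0, 0, 0]],
    [0, [0, -0.025, 0], [0, 0, 0]],
    [0, [0, -0.03, 0], [0, 0, 0]],
    [0, [0, -0.03, 0], [0, 0, 0]],
    [0, [0, -0.03, 0], [0, 0, 0]],
    [0, [0, -0.03, 0], [0, 0, 0]],
    [0, [0, -0.015, 0], [0, 0, 0]],
    [0, [0, 0, 0], [0, 0, 0]]
  ]
}}

```text
clock: 5.22
tcp_pos: [0.4662, -0.0652, 0.2303]
orientation: [-1.563, 0.16, -0.169]
contact_force: [0.8, -0.1, -2.9]
grip_width: 0.0106
```

```bash
cat >> h.py <<'E'
PX=np.array([.951,-.139,-.2756]);PX/=np.linalg.norm(PX)
PN=np.array([0.30298905,0.23332147,0.92399065]);PN-=PN@PX*PX;PN/=np.linalg.norm(PN)
PY=np.cross(PN,PX); PO=np.array([.5455,.2955,.0328])
PR=np.c_[PX,-PN,PY]
PR=np.c_[np.cross(-PN,PY),-PN,PY]
def pw(x,y,z): return PO+x*PX+y*PY+z*PN
def tp(): 
    o=r.get_obs(); d=o['tcp_pos']-PO; f=np.array(o['contact_force']); return np.r_[d@PX,d@PY,d@PN].round(4), np.r_[f@PX,f@PY,f@PN].round(2)
E
python3 - <<'E'
from h import *
o=r.get_obs(); print(o['clock'],o['tcp_pos'],o['contact_force'],o['grip_width']); f=grab('wrist','w4.png')
print(PR.round(3),np.linalg.det(PR),tp())
plan(pw(-.085,-.033,.20),PR); print(pw(-.085,-.033,.12))
E
```

```text
5.2167 [ 0.46618838 -0.0652207   0.23033459] [ 0.7837648  -0.10986258 -2.89781193] 0.010639906450110015
[[ 0.951 -0.302  0.064]
 [-0.139 -0.233  0.962]
 [-0.276 -0.924 -0.264]] 1.0 (array([-0.0803, -0.4036,  0.0722]), array([ 0.92,  0.41, -3.02]))
turn tool deg [-16.41  -5.88  15.53] | 23.3 shift if before turn [-0.0239 -0.0212  0.3908] after turn [-0.0047 -0.1278  0.3706]
[0.49877309 0.3035748  0.17585731]
```

View pics/w4.png

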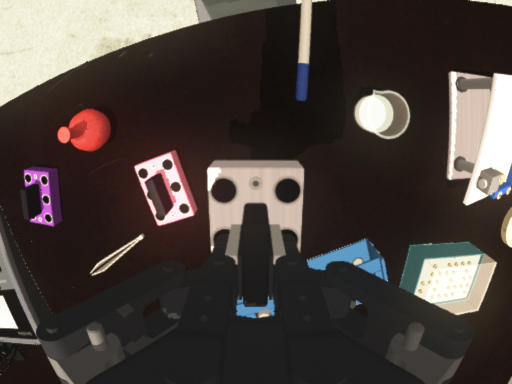

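```bash
python3 - <<'E'
from h import *
plan(pw(-.085,-.033,.16),PR)
E
```

```text
turn tool deg [-16.41  -5.88  15.53] | 23.3 shift if before turn [-0.0338  0.0158  0.3791] after turn [-0.0047 -0.0878  0.3706]
```

{"api": "jog_arm", "payload": {
  "motion": [
    [0, [-0.003, 0, 0.02], [0, 0, 0]],
    [0, [-0.003, 0, 0.03], [0, 0, 0]],
    [0, [-0.003, 0, 0.035], [0, 0, 0]],
    [0, [-0.003, 0, 0.035], [0, 0, 0]],
    [0, [-0.003, 0, 0.035], [0, 0, 0]],
    [0, [-0.003, 0, 0.035], [0, 0, 0]],
    [0, [-0.003, 0, 0.035], [0, 0, 0]],
    [0, [-0.003, 0, 0.035], [0, 0, 0]],
    [0, [-0.003, 0, 0.035], [0, 0, 0]],
    [0, [-0.003, 0, 0.035], [0, 0, 0]]
  ]
}}

```text
clock: 6.1
tcp_pos: [0.5026, 0.2651, 0.2245]
orientation: [-1.567, 0.167, -0.162]
contact_force: [-0.1, 0.4, -2.8]
grip_width: 0.0111
```

{"api": "jog_arm", "payload": {
  "motion": [
    [0, [-0.003, 0, 0.03], [0, 0, 0]],
    [0, [0, 0, 0.02], [0, 0, 0]],
    [0, [0, 0, 0], [-2.735, -0.98, 2.588]],
    [0, [0, 0, 0], [-2.735, -0.98, 2.588]],
    [0, [0, 0, 0], [-2.735, -0.98, 2.588]],
    [0, [0, 0, 0], [-2.735, -0.98, 2.588]],
    [0, [0, 0, 0], [-2.735, -0.98, 2.588]],
    [0, [0, 0, 0], [-2.735, -0.98, 2.588]],
    [0, [0, 0, 0], [0, 0, 0]],
    [0, [0, 0, 0], [0, 0, 0]]
  ]
}}

```text
clock: 6.93
tcp_pos: [0.5109, 0.3134, 0.2241]
orientation: [-1.814, 0.33, 0.161]
contact_force: [-0.8, -0.3, -3.0]
grip_width: 0.0111
```

```bash
python3 - <<'E'
from h import *
o=r.get_obs(); print(o['clock'],o['tcp_pos'],o['contact_force'],o['grip_width'],o['joints'].round(2),tp()); f=grab('wrist','w5.png'); f=grab('side','s5.png')
cv2.imwrite('pics/c5.png',cv2.resize(f['image'][130:300,170:400,::-1],None,fx=3.4,fy=3.4,interpolation=cv2.INTER_CUBIC))
plan(pw(-.085,-.033,.08),PR)
E
```

```text
6.9333 [0.51086776 0.31344981 0.22411683] [-0.78566221 -0.27406534 -2.99974455] 0.011127894573806694 [-0.81  0.6   0.24  1.5  -0.11  1.46  0.91] (array([-0.0882, -0.0355,  0.1706]), array([ 0.12,  0.48, -3.07]))
turn tool deg [ 0.07 -0.02 -0.18] | 0.2 shift if before turn [0.0039 0.0923 0.0035] after turn [0.0036 0.0923 0.0033]
```

View pics/w5.png

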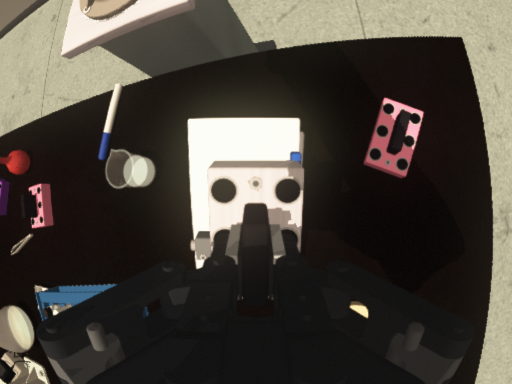

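View pics/c5.png

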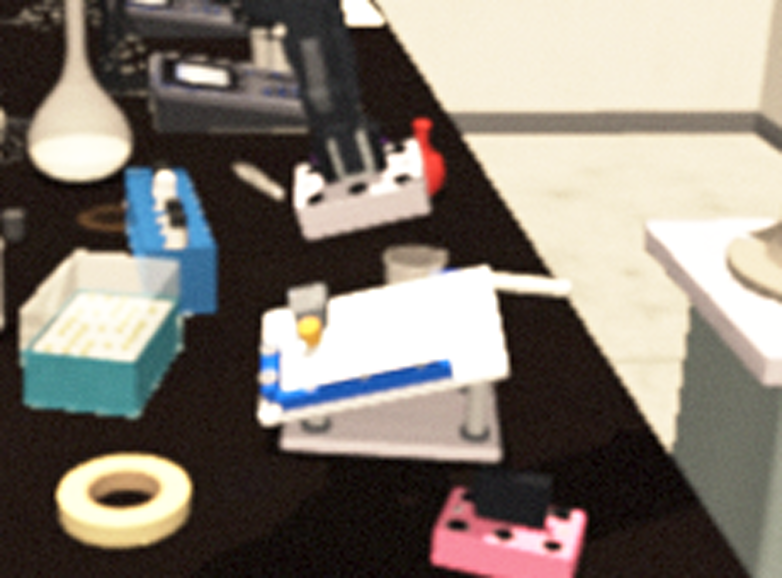

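{"api": "jog_arm", "payload": {
  "motion": [
    [0, [0.003, 0.01, 0.001], [0, 0, 0]],
    [0, [0, 0.02, 0], [0, 0, 0]],
    [0, [0, 0.025, 0], [0, 0, 0]],
    [0, [0, 0.025, 0], [0, 0, 0]],
    [0, [0, 0.02, 0], [0, 0, 0]],
    [0, [0, 0.008, 0], [0, 0, 0]],
    [0, [0, 0, 0], [0, 0, 0]],
    [0, [0, 0, 0], [0, 0, 0]]
  ]
}}

```text
clock: 7.7
tcp_pos: [0.4817, 0.2891, 0.127]
orientation: [-1.812, 0.328, 0.158]
contact_force: [0.9, 0.2, -2.7]
grip_width: 0.0114
```

```bash
python3 - <<'E'
from h import *
print(tp()); f=grab('wrist','w6.png')
f=grab('side','s6.png')
cv2.imwrite('pics/c6.png',cv2.resize(f['image'][170:280,220:350,::-1],None,fx=5,fy=5,interpolation=cv2.INTER_CUBIC))
E
```

```text
(array([-0.0857, -0.0352,  0.0663]), array([ 1.61,  0.92, -2.17]))
```

View pics/w6.png

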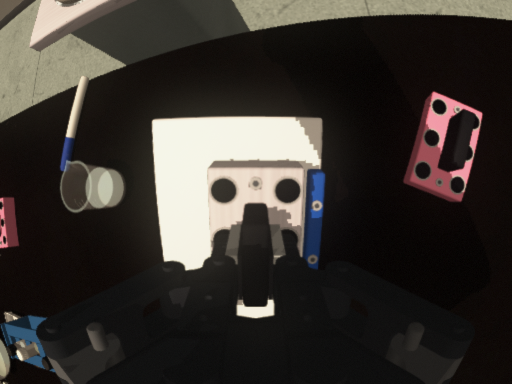

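View pics/c6.png

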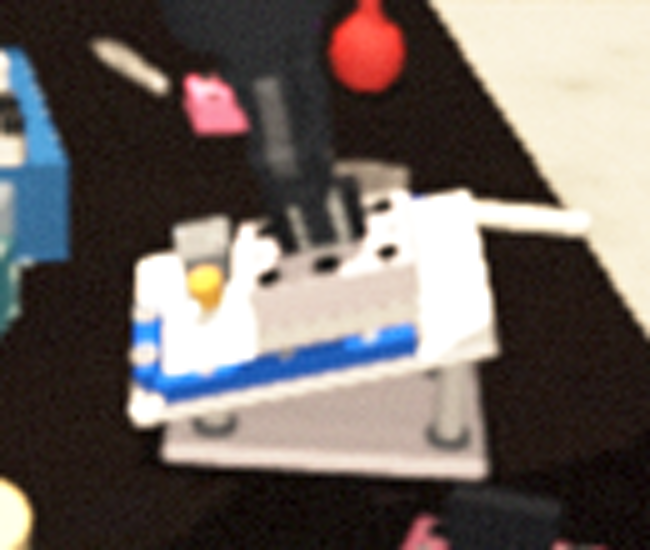

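{"api": "jog_arm", "payload": {
  "motion": [
    [0, [0, 0.008, 0], [0, 0, 0]],
    [0, [0, 0.006, 0], [0, 0, 0]],
    [0, [0, 0, 0], [0, 0, 0]],
    [0, [0, 0, 0], [0, 0, 0]]
  ]
}}

```text
clock: 8.13
tcp_pos: [0.4768, 0.2855, 0.1132]
orientation: [-1.813, 0.329, 0.16]
contact_force: [-0.3, -0.2, -2.9]
grip_width: 0.0111
```

```bash
python3 - <<'E'
from h import *
print(tp())
E
```

```text
(array([-0.0861, -0.0353,  0.0512]), array([ 0.52,  0.52, -2.79]))
```

{"api": "jog_arm", "payload": {
  "motion": [
    [0, [0, 0.002, 0], [0, 0, 0]],
    [0, [0, 0.0015, 0], [0, 0, 0]],
    [0, [0, 0, 0], [0, 0, 0]]
  ]
}}

```text
clock: 8.38
tcp_pos: [0.4766, 0.2852, 0.1107]
orientation: [-1.812, 0.327, 0.158]
contact_force: [1.2, 0.8, -0.4]
grip_width: 0.0111
```

```bash
python3 - <<'E'
from h import *
print(tp())
E
```

```text
(array([-0.0856, -0.0348,  0.0488]), array([1.16, 0.92, 0.2 ]))
```

{"api": "jog_arm", "payload": {
  "motion": [
    [0.5, [0, 0, 0], [0, 0, 0]],
    [0.5, [0, 0, 0], [0, 0, 0]],
    [0.5, [0, 0, 0], [0, 0, 0]],
    [0.5, [0, 0, 0], [0, 0, 0]],
    [0.5, [0, 0, 0], [0, 0, 0]],
    [0.5, [0, 0, 0], [0, 0, 0]],
    [0.5, [0, 0, 0], [0, 0, 0]]
  ]
}}

```text
clock: 8.97
tcp_pos: [0.4761, 0.2848, 0.1103]
orientation: [-1.812, 0.328, 0.159]
contact_force: [0.5, -0.7, 0.1]
grip_width: 0.0427
```

```bash
python3 - <<'E'
from h import *
print(tp(),r.get_obs()['grip_width']); f=grab('wrist','w7.png')
f=grab('side','s7.png')
cv2.imwrite('pics/c7.png',cv2.resize(f['image'][170:280,220:350,::-1],None,fx=5,fy=5,interpolation=cv2.INTER_CUBIC))
E
```

```text
(array([-0.0859, -0.0352,  0.0482]), array([ 0.52, -0.65,  0.06])) 0.042741374813169114
```

View pics/w7.png

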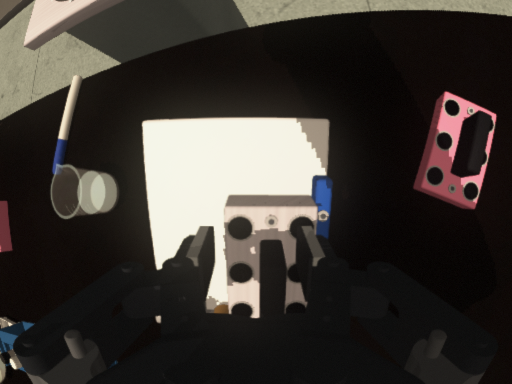

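View pics/c7.png

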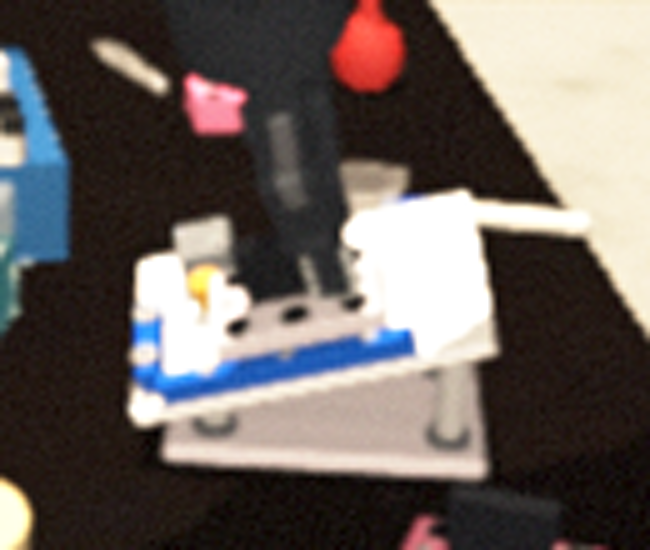

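{"api": "jog_arm", "payload": {
  "motion": [
    [0.5, [0, -0.01, 0], [0, 0, 0]],
    [0.5, [0, -0.02, 0], [0, 0, 0]],
    [0.5, [0, -0.03, 0], [0, 0, 0]],
    [0.3, [0, -0.03, 0], [0, 0, 0]],
    [0, [0, -0.03, 0], [0, 0, 0]],
    [0, [0, -0.02, 0], [0, 0, 0]],
    [0, [0, 0, 0], [0, 0, 0]],
    [0, [0, 0, 0], [0, 0, 0]]
  ]
}}

```text
clock: 9.73
tcp_pos: [0.5196, 0.3182, 0.2411]
orientation: [-1.811, 0.326, 0.157]
contact_force: [-0.2, 0.9, -0.2]
grip_width: 0.0002
```

```bash
python3 - <<'E'
from h import *
print(tp(),r.get_obs()['grip_width']); f=grab('wrist','w8.png')
f=grab('top','t8.png')
cv2.imwrite('pics/c8.png',cv2.resize(f['image'][170:245,145:220,::-1],None,fx=7,fy=7,interpolation=cv2.INTER_CUBIC))
E
```

```text
(array([-0.0852, -0.0348,  0.19  ]), array([-0.27,  0.88, -0.07])) 0.00022945529834542713
```

View pics/w8.png

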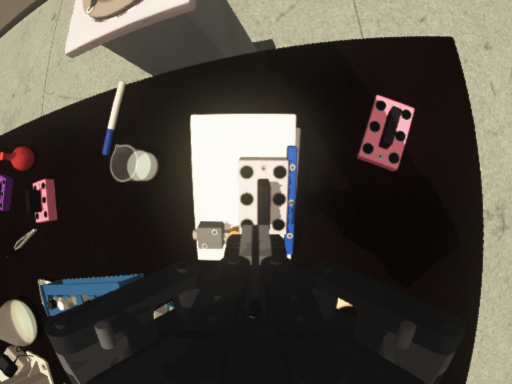

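View pics/c8.png

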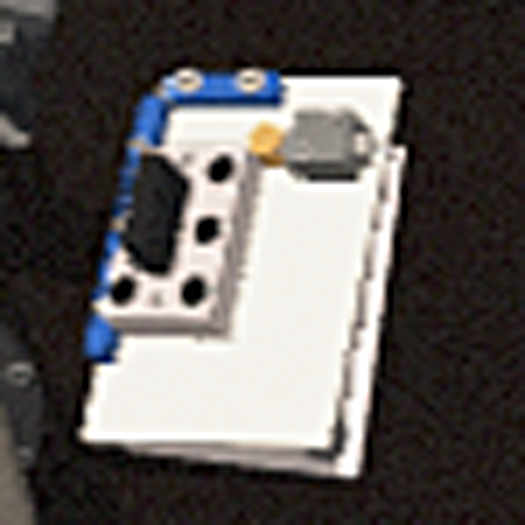

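```bash
python3 - <<'E'
from h import *
f=np.load('pics/w8.npy',allow_pickle=True).item()
cv2.imwrite('pics/c9.png',cv2.resize(f['image'][105:265,185:305,::-1],None,fx=5,fy=3.7*1.35,interpolation=cv2.INTER_CUBIC)[:600*2])
c9=cv2.resize(f['image'][105:250,185:305,::-1],None,fx=4,fy=4,interpolation=cv2.INTER_CUBIC);cv2.imwrite('pics/c9.png',c9)
def pf(uv,z):
    W=onplane(f,fray(f,uv),PN,PO@PN+z)-PO; return np.c_[W@PX,W@PY].round(4)
print('top edge',pf([(200,114.5),(280,114.5)],0),'rear edge',pf([(245,157),(283,157)],.024),'left side',pf([(239,165),(239,220)],.024),'left plate',pf([(191.5,140),(193,200)],0))
G=f['image'][...,0].astype(int); print(G[105:125,240], G[148:168,250],G[170,228:250])
E
```

```text
top edge [[-0.1489 -0.0922]
 [-0.1483 -0.0083]] rear edge [[-0.1067 -0.0442]
 [-0.1069 -0.0068]] left side [[-0.0988 -0.0501]
 [-0.0408 -0.0509]] left plate [[-0.1219 -0.1021]
 [-0.055  -0.1035]]
[ 52  53  54  57  56  58  57  63 131 245 252 253 253 253 253 253 253 253
 253 253] [253 253 253 253 253 253 253 252 242 168 150 162 215 245 248 248 247 240
 204 131] [253 253 253 253 253 253 253 253 253 250 242 229 167  90  77  79  76  76
  77  76  74  76]
```

View pics/c9.png

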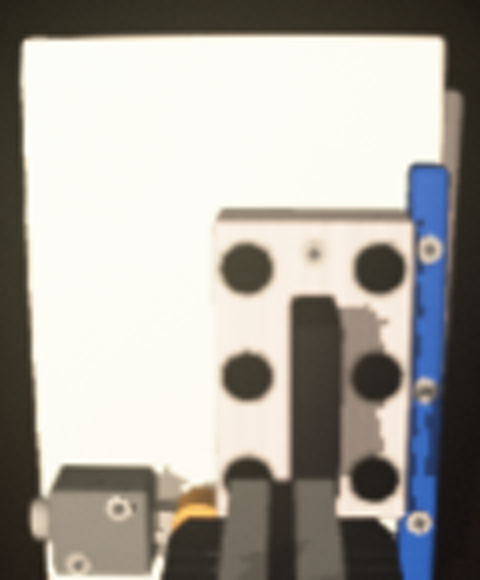

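{"api": "jog_arm", "payload": {
  "motion": [
    [0, [-0.02, 0, 0.002], [0, 0, 0]],
    [0, [-0.027, 0, 0.003], [0, 0, 0]],
    [0, [0, 0.02, 0], [0, 0, 0]],
    [0, [0, 0.03, 0], [0, 0, 0]],
    [0, [0, 0.03, 0], [0, 0, 0]],
    [0, [0, 0.03, 0], [0, 0, 0]],
    [0, [0, 0.02, 0], [0, 0, 0]],
    [0, [0, 0.01, 0], [0, 0, 0]],
    [0, [0, 0, 0], [0, 0, 0]],
    [0, [0, 0, 0], [0, 0, 0]]
  ]
}}

```text
clock: 10.67
tcp_pos: [0.4317, 0.2962, 0.122]
orientation: [-1.813, 0.329, 0.159]
contact_force: [0.7, 1.3, -0.0]
grip_width: -0.0001
```

```bash
python3 - <<'E'
from h import *
print(tp(),r.get_obs()['grip_width']); f=grab('wrist','w10.png'); plan(pw(-.131,-.029,.029),PR)
E
```

```text
(array([-0.1329, -0.0302,  0.0483]), array([0.51, 1.31, 0.49])) -8.98327777186372e-05
turn tool deg [ 0.01  0.03 -0.09] | 0.1 shift if before turn [0.0015 0.0203 0.0008] after turn [0.0015 0.0203 0.0008]
```

View pics/w10.png

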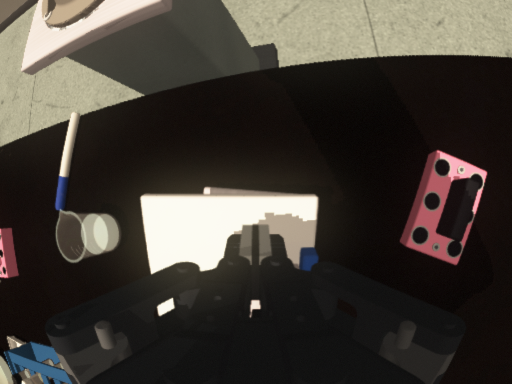

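Clear of the block; lower the last 19 mm and then approach the rear face.

{"api": "jog_arm", "payload": {
  "motion": [
    [0, [0, 0.008, 0], [0, 0, 0]],
    [0, [0, 0.007, 0], [0, 0, 0]],
    [0, [0, 0.003, 0], [0, 0, 0]],
    [0, [0, 0, 0], [0, 0, 0]]
  ]
}}

```text
clock: 11.05
tcp_pos: [0.4256, 0.2916, 0.1049]
orientation: [-1.813, 0.329, 0.16]
contact_force: [0.1, 0.5, -0.5]
grip_width: 0.0002
```

{"api": "jog_arm", "payload": {
  "motion": [
    [0, [0.003, 0, 0], [0, 0, 0]],
    [0, [0.003, 0, 0], [0, 0, 0]],
    [0, [0.002, 0, 0], [0, 0, 0]],
    [0, [0, 0, 0], [0, 0, 0]],
    [0, [0, 0, 0], [0, 0, 0]]
  ]
}}

```text
clock: 11.47
tcp_pos: [0.4342, 0.2909, 0.1033]
orientation: [-1.812, 0.328, 0.158]
contact_force: [0.5, 0.3, 1.2]
grip_width: -0.0006
```

```bash
python3 - <<'E'
from h import *
print(tp()); f=grab('side','s11.png')
cv2.imwrite('pics/c11.png',cv2.resize(f['image'][170:280,220:350,::-1],None,fx=5,fy=5,interpolation=cv2.INTER_CUBIC))
E
```

```text
(array([-0.1247, -0.0302,  0.0304]), array([0.1 , 0.03, 1.29]))
```

View pics/c11.png

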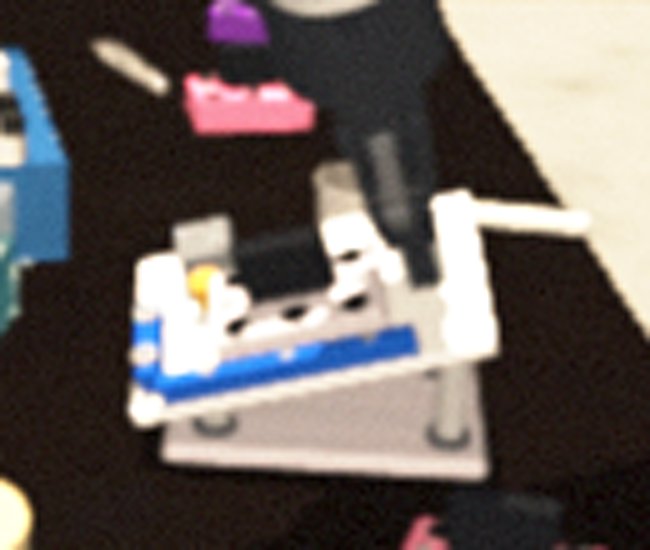

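{"api": "jog_arm", "payload": {
  "motion": [
    [0, [0.002, 0, 0], [0, 0, 0]],
    [0, [0.002, 0, 0], [0, 0, 0]],
    [0, [0.002, 0, 0], [0, 0, 0]],
    [0, [0.0015, 0, 0], [0, 0, 0]],
    [0, [0, 0, 0], [0, 0, 0]]
  ]
}}

```text
clock: 11.93
tcp_pos: [0.4414, 0.2897, 0.101]
orientation: [-1.812, 0.328, 0.158]
contact_force: [-0.0, 0.1, -0.2]
grip_width: -0.0001
```

```bash
python3 - <<'E'
from h import *
print(tp())
E
```

```text
(array([-0.117 , -0.0303,  0.0303]), array([-0.01,  0.18, -0.12]))
```

{"api": "jog_arm", "payload": {
  "motion": [
    [0, [0.001, 0, 0], [0, 0, 0]],
    [0, [0.001, 0, 0], [0, 0, 0]],
    [0, [0.001, 0, 0], [0, 0, 0]],
    [0, [0, 0, 0], [0, 0, 0]]
  ]
}}

```text
clock: 12.27
tcp_pos: [0.4437, 0.2895, 0.1003]
orientation: [-1.812, 0.329, 0.159]
contact_force: [-0.1, 0.2, 0.5]
grip_width: 0.0
```

```bash
python3 - <<'E'
from h import *
print(tp())
E
```

```text
(array([-0.1146, -0.0301,  0.0303]), array([-0.26,  0.05,  0.52]))
```

{"api": "jog_arm", "payload": {
  "motion": [
    [0, [0.001, 0, 0], [0, 0, 0]],
    [0, [0.001, 0, 0], [0, 0, 0]],
    [0, [0.001, 0, 0], [0, 0, 0]],
    [0, [0, 0, 0], [0, 0, 0]]
  ]
}}

```text
clock: 12.6
tcp_pos: [0.4445, 0.2894, 0.1001]
orientation: [-1.813, 0.331, 0.163]
contact_force: [-7.8, 0.6, 8.8]
grip_width: -0.0001
```

{"api": "jog_arm", "payload": {
  "motion": [
    [0, [0.001, 0, 0], [0, 0, 0]],
    [0, [0.001, 0, 0], [0, 0, 0]],
    [0, [0, 0, 0], [0, 0, 0]]
  ]
}}

```text
clock: 12.85
tcp_pos: [0.4461, 0.2892, 0.0996]
orientation: [-1.813, 0.332, 0.164]
contact_force: [-7.2, -0.1, 9.6]
grip_width: -0.0002
```

```bash
python3 - <<'E'
from h import *
print(tp())
E
```

```text
(array([-0.1121, -0.0301,  0.0302]), array([-9.47, -3.13,  6.69]))
```

{"api": "jog_arm", "payload": {
  "motion": [
    [0, [0.001, 0, 0], [0, 0, 0]],
    [0, [0.001, 0, 0], [0, 0, 0]],
    [0, [0, 0, 0], [0, 0, 0]]
  ]
}}

```text
clock: 13.1
tcp_pos: [0.4491, 0.2887, 0.0987]
orientation: [-1.813, 0.33, 0.162]
contact_force: [-4.9, 0.6, 4.5]
grip_width: 0.0
```

{"api": "jog_arm", "payload": {
  "motion": [
    [0, [0.001, 0, 0], [0, 0, 0]],
    [0, [0.001, 0, 0], [0, 0, 0]],
    [0, [0, 0, 0], [0, 0, 0]]
  ]
}}

```text
clock: 13.35
tcp_pos: [0.4519, 0.2882, 0.0979]
orientation: [-1.812, 0.329, 0.16]
contact_force: [-3.6, -0.3, 4.8]
grip_width: 0.0002
```

{"api": "jog_arm", "payload": {
  "motion": [
    [0, [0.001, 0, 0], [0, 0, 0]],
    [0, [0.001, 0, 0], [0, 0, 0]],
    [0, [0, 0, 0], [0, 0, 0]]
  ]
}}

```text
clock: 13.6
tcp_pos: [0.4544, 0.2879, 0.0972]
orientation: [-1.812, 0.328, 0.159]
contact_force: [-2.9, 0.4, 4.7]
grip_width: 0.0002
```

```bash
python3 - <<'E'
from h import *
print(tp()); f=grab('side','s12.png')
cv2.imwrite('pics/c12.png',cv2.resize(f['image'][170:280,220:350,::-1],None,fx=5,fy=5,interpolation=cv2.INTER_CUBIC))
f=grab('top','t12.png')
cv2.imwrite('pics/c13.png',cv2.resize(f['image'][170:245,145:220,::-1],None,fx=7,fy=7,interpolation=cv2.INTER_CUBIC))
E
```

```text
(array([-0.1033, -0.0302,  0.0302]), array([-4.09, -1.04,  3.62]))
```

View pics/c12.png

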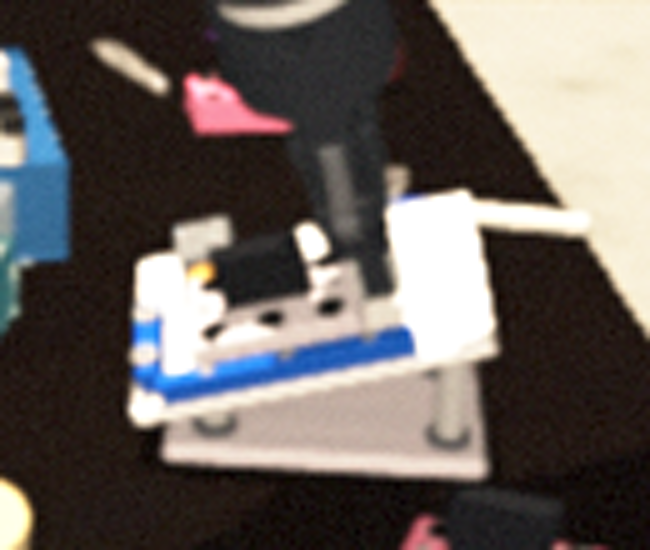

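View pics/c13.png

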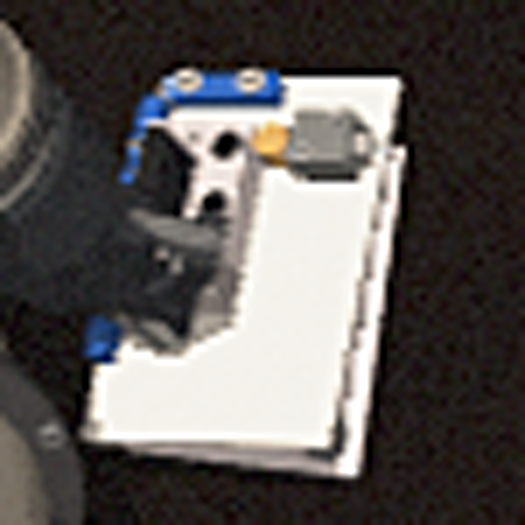

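{"api": "jog_arm", "payload": {
  "motion": [
    [0, [0.001, 0, 0], [0, 0, 0]],
    [0, [0.001, 0, 0], [0, 0, 0]],
    [0, [0.001, 0, 0], [0, 0, 0]],
    [0, [0, 0, 0], [0, 0, 0]]
  ]
}}

```text
clock: 14.03
tcp_pos: [0.4575, 0.2875, 0.0963]
orientation: [-1.812, 0.328, 0.158]
contact_force: [-3.0, 0.4, 2.9]
grip_width: -0.0003
```

{"api": "jog_arm", "payload": {
  "motion": [
    [0, [0.001, 0, 0], [0, 0, 0]],
    [0, [0.001, 0, 0], [0, 0, 0]],
    [0, [0, 0, 0], [0, 0, 0]]
  ]
}}

```text
clock: 14.28
tcp_pos: [0.4594, 0.2872, 0.0958]
orientation: [-1.812, 0.328, 0.158]
contact_force: [-3.0, -0.2, 3.1]
grip_width: -0.0001
```

{"api": "jog_arm", "payload": {
  "motion": [
    [0, [0.001, 0, 0], [0, 0, 0]],
    [0, [0.001, 0, 0], [0, 0, 0]],
    [0, [0, 0, 0], [0, 0, 0]]
  ]
}}

```text
clock: 14.53
tcp_pos: [0.4612, 0.2869, 0.0952]
orientation: [-1.812, 0.328, 0.158]
contact_force: [-3.4, -0.9, 3.8]
grip_width: 0.0
```

{"api": "jog_arm", "payload": {
  "motion": [
    [0, [0.001, 0, 0], [0, 0, 0]],
    [0, [0.001, 0, 0], [0, 0, 0]],
    [0, [0, 0, 0], [0, 0, 0]]
  ]
}}

```text
clock: 14.78
tcp_pos: [0.4632, 0.2867, 0.0947]
orientation: [-1.812, 0.328, 0.159]
contact_force: [-3.4, 0.4, 3.1]
grip_width: 0.0001
```

```bash
python3 - <<'E'
from h import *
print(tp())
E
```

```text
(array([-0.0941, -0.0301,  0.0302]), array([-4.13, -0.65,  1.95]))
```

{"api": "jog_arm", "payload": {
  "motion": [
    [0, [0.001, 0, 0], [0, 0, 0]],
    [0, [0.001, 0, 0], [0, 0, 0]],
    [0, [0, 0, 0], [0, 0, 0]]
  ]
}}

```text
clock: 15.03
tcp_pos: [0.465, 0.2864, 0.0941]
orientation: [-1.812, 0.328, 0.159]
contact_force: [-2.8, 0.3, 3.4]
grip_width: 0.0001
```

{"api": "jog_arm", "payload": {
  "motion": [
    [0, [0.001, 0, 0], [0, 0, 0]],
    [0, [0.001, 0, 0], [0, 0, 0]],
    [0, [0, 0, 0], [0, 0, 0]]
  ]
}}

```text
clock: 15.28
tcp_pos: [0.4669, 0.2861, 0.0936]
orientation: [-1.812, 0.328, 0.159]
contact_force: [-2.6, -0.1, 3.6]
grip_width: 0.0
```

```bash
python3 - <<'E'
from h import *
print(tp()); f=grab('top','t14.png')
cv2.imwrite('pics/c14.png',cv2.resize(f['image'][170:245,145:220,::-1],None,fx=7,fy=7,interpolation=cv2.INTER_CUBIC))
E
```

```text
(array([-0.0902, -0.0301,  0.0302]), array([-3.49, -1.25,  2.51]))
```

View pics/c14.png

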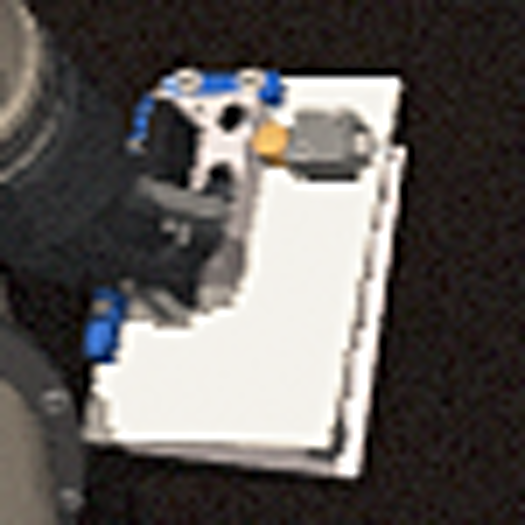

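{"api": "jog_arm", "payload": {
  "motion": [
    [0, [0.001, 0, 0], [0, 0, 0]],
    [0, [0.001, 0, 0], [0, 0, 0]],
    [0, [0, 0, 0], [0, 0, 0]]
  ]
}}

```text
clock: 15.58
tcp_pos: [0.4688, 0.2858, 0.093]
orientation: [-1.812, 0.328, 0.159]
contact_force: [-3.7, 0.2, 3.5]
grip_width: 0.0002
```

{"api": "jog_arm", "payload": {
  "motion": [
    [0, [0.001, 0, 0], [0, 0, 0]],
    [0, [0.0005, 0, 0], [0, 0, 0]],
    [0, [0, 0, 0], [0, 0, 0]]
  ]
}}

```text
clock: 15.83
tcp_pos: [0.4702, 0.2856, 0.0926]
orientation: [-1.812, 0.328, 0.159]
contact_force: [-2.6, -0.3, 4.6]
grip_width: -0.0
```

{"api": "jog_arm", "payload": {
  "motion": [
    [0, [0.0005, 0, 0], [0, 0, 0]],
    [0, [0.0005, 0, 0], [0, 0, 0]],
    [0, [0, 0, 0], [0, 0, 0]]
  ]
}}

```text
clock: 16.08
tcp_pos: [0.4704, 0.2856, 0.0926]
orientation: [-1.812, 0.329, 0.16]
contact_force: [-6.6, -0.3, 6.2]
grip_width: -0.0002
```

```bash
python3 - <<'E'
from h import *
print(tp())
E
```

```text
(array([-0.0866, -0.0302,  0.0302]), array([-8.  , -2.36,  3.69]))
```

{"api": "jog_arm", "payload": {
  "motion": [
    [0, [0.0005, 0, 0], [0, 0, 0]],
    [0, [0, 0, 0], [0, 0, 0]]
  ]
}}

```text
clock: 16.25
tcp_pos: [0.4704, 0.2856, 0.0926]
orientation: [-1.812, 0.33, 0.161]
contact_force: [-6.9, -0.3, 8.4]
grip_width: -0.0001
```

```bash
python3 - <<'E'
from h import *
print(tp())
E
```

```text
(array([-0.0866, -0.0301,  0.0302]), array([-8.83, -2.93,  5.59]))
```

{"api": "jog_arm", "payload": {
  "motion": [
    [0, [-0.001, 0, 0], [0, 0, 0]],
    [0, [-0.001, 0, 0], [0, 0, 0]],
    [0, [-0.002, 0, 0], [0, 0, 0]],
    [0, [-0.005, 0, 0], [0, 0, 0]],
    [0, [-0.01, 0, 0], [0, 0, 0]],
    [0, [-0.012, 0, 0], [0, 0, 0]],
    [0, [0, -0.02, 0], [0, 0, 0]],
    [0, [0, -0.03, 0], [0, 0, 0]],
    [0, [0, -0.035, 0], [0, 0, 0]],
    [0, [0, -0.035, 0], [0, 0, 0]]
  ]
}}

```text
clock: 17.08
tcp_pos: [0.4773, 0.3183, 0.2131]
orientation: [-1.813, 0.328, 0.16]
contact_force: [0.2, -0.2, -0.3]
grip_width: -0.0001
```

{"api": "jog_arm", "payload": {
  "motion": [
    [0, [0.025, -0.03, 0], [0, 0, 0]],
    [0, [0.03, -0.02, 0], [0, 0, 0]],
    [0, [0.03, 0, 0], [0, 0, 0]],
    [0, [0.02, 0, 0], [0, 0, 0]],
    [0, [0, 0, 0], [0, 0, 0]],
    [0, [0, 0, 0], [0, 0, 0]]
  ]
}}

```text
clock: 17.58
tcp_pos: [0.593, 0.3147, 0.2279]
orientation: [-1.813, 0.33, 0.159]
contact_force: [-0.1, -0.1, -0.2]
grip_width: 0.0002
```

```bash
python3 - <<'E'
from h import *
print(tp()); f=grab('wrist','w15.png')
cv2.imwrite('pics/c15.png',cv2.resize(f['image'][60:240,170:320,::-1],None,fx=3.3,fy=3.3,interpolation=cv2.INTER_CUBIC))
f=grab('side','s15.png')
cv2.imwrite('pics/c16.png',cv2.resize(f['image'][170:280,220:350,::-1],None,fx=5,fy=5,interpolation=cv2.INTER_CUBIC))
f=grab('top','t15.png')
E
```

```text
(array([-0.0113, -0.03  ,  0.1992]), array([-0.01, -0.07, -0.21]))
```

View pics/c15.png

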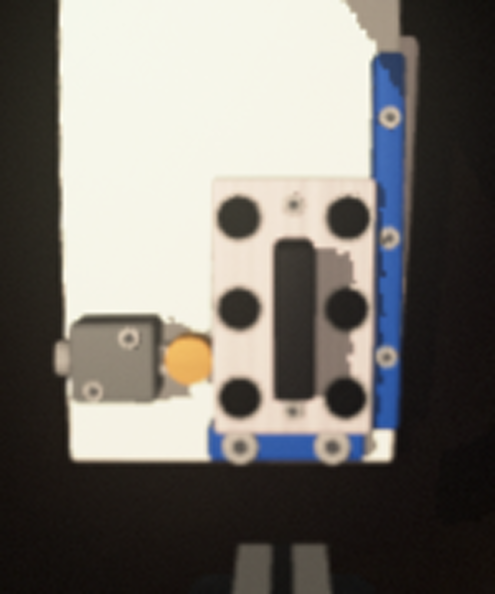

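View pics/c16.png

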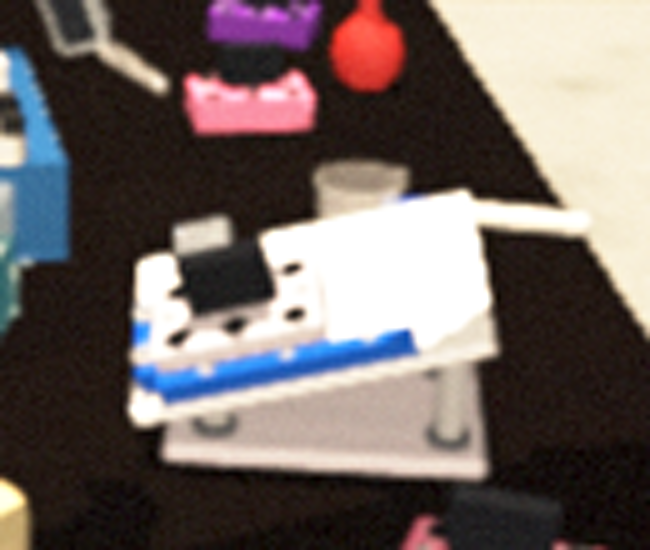

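View pics/t15.png

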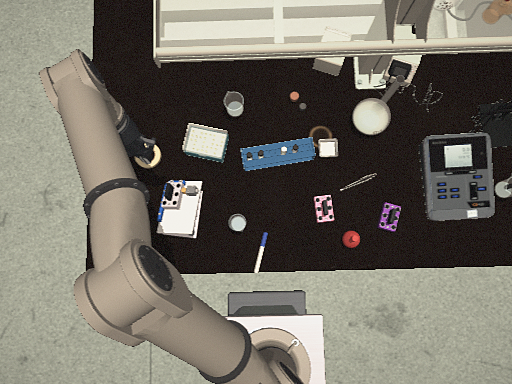

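```bash
python3 - <<'E'
from h import *
f=np.load('pics/w15.npy',allow_pickle=True).item()
def pf(c,z):
    uv=np.array(c)/3.3+[170,60]-.35
    W=onplane(f,fray(f,uv),PN,PO@PN+z)-PO; return np.c_[W@PX,W@PY].round(4).tolist()
print('block top corners',pf([(213,178),(376,178),(213,432),(373,432)],.024),'fence inner top',pf([(373,60),(377,425)],.014),'stop face top est', pf([(212,432),(212,461)],.014))
E
```

```text
block top corners [[-0.0759, -0.0507], [-0.0761, -0.0016], [0.0033, -0.0516], [0.0032, -0.0011]] fence inner top [[-0.1133, -0.0018], [0.0036, 0.0011]] stop face top est [[0.006, -0.0527], [0.0159, -0.0529]]
```

```bash
python3 - <<'E'
from h import *
o=r.get_obs(); print(o['clock'],abs(o['qvel']).max()); print(r.hand_in())
E
```

```text
17.7333 0.004598115058889449
the job is handed in; nothing more can be done
None
```

The vial block is home: flat on the plate, against the end stop and the side fence, and let go. I handed the job in at 17.7 s. The hand-in gives no verdict.

- **Placing:** I lifted the aluminium block, not the pink or purple ones, by its lug. I tilted it to match the plate and let go with its centre near x -85, y -35 mm. It slid down the fence and stopped on the plunger, with its centre measured at about x -65 mm.
- **Pushing:** I pushed its rear face with the closed fingertips. It took about 9 N along x at the plunger, then about 4 N up to the stop. Contact came with the centre near x -38 mm. One more 0.5 mm step moved nothing, and the force along x reached 8.8 N, well under 25 N. I then backed off.
- **Last checks:** The wrist view puts the block's front edge about 0.7 mm from the estimated stop face. The block is square to within about 0.01 rad, and its side is within about 1–2 mm of the fence. The cameras are only good to about 2 mm, so I relied on the touch for the stop. There is no such touch check for the fence gap, which the pictures show as closed.
- **Bystanders:** In the last top view the beaker, tape roll and bulb look unmoved, though I did not measure them. The gripper is clear of everything.
- **Disagreements:** The plate measured 1–3 % larger than stated, and the two cameras put the fence about 2 mm apart. While pushing I also saw 2–7 N on the tool along the plate normal. It was gone after the release.

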